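Slide the tall bottle home into its sprung bay

ROBOT

A 7-joint arm with a two-finger parallel gripper is mounted at the origin on the work surface; the furniture and walls round the work are solid. World frame = base frame: x ahead of the robot, y to its left, z up, the work surface at z = 0. Lengths are in m, angles in rad, forces in N, time in s.
With the tool pointing down it reaches from about 0.425 to 0.875 m from the base axis. Payload 4.7 kg.
Tool frame: the origin (TCP) lies at the very end of the fingers, on their centre line; the grasp point (between the pads) lies 19 mm behind it; z points along the fingers, y is the line along which they close (so a half turn about z gives the same grasp; the last joint's range is limited). The gripper opens to 87 mm and grips with 3 to 60 N. Pads are 19 mm wide; open, the fingers measure 117 mm over their backs; the gripper's body (75 mm by 190 mm) begins 51 mm behind the grasp point.
Start: joints at [1.226, 0.321, -0.07, 1.45, 0.023, 1.371, -0.057], TCP at [0.228, -0.609, 0.223] pointing down, gripper open.
Joint ranges: [-2.86, 2.86], [-0.3, 2.09], [-1.38, 1.24], [0.06, 2.45], [-1.56, 4.7], [0.09, 2.05], [-2.69, 2.69]. Speed limits (rad/s): [2.57, 2.57, 3.14, 3.14, 3.14, 3.14, 3.14].

INTERFACE

Orientations are given as a rotation vector (axis times angle).
In Python, from bench import ctrl gives the robot as it stands.
- The arm moves only by the tool jog_arm, never from a script. Its argument "commands" is a list of rows, each a list of 7 numbers: the opening, from 0 (shut) to 1 (fully open), then the shift along the world's x, y, z scaled (see below), then the turn, a rotation vector about the world's x, y, z scaled (see below). A call has exactly 5 rows; each row is the pose to reach, as a shift and turn from the pose commanded when the call began; what a row does not reach only later rows make up. The controller multiplies each number of a shift by 0.5 m and each number of a turn by 30 degrees. A row lasts 1/12 s, in which the tool goes at most 41.7 mm and 7.16 degrees, less where a joint would pass 70% of its speed; a pose out of reach is approached as far as the arm can. A call with a number of a shift or a turn outside -1 to 1 is refused whole. A call with a gripper value outside its range is refused whole. The fingers move at their own pace and stop on an object; "grip_force" is the grip in N (left out, the last holds). Time passes only in rows, so rows that repeat a pose let the fingers close, or fill a call up. It gives the time, the measured TCP pose, the force, the opening and the grip force at its end, in the units of the state.
- ctrl.get_state(): the state, without advancing time (a new reading comes with each control period).
- ctrl.get_image(name): name is "scene" or "side" or "wrist"; returns a dict with "frame" (384x512x3 uint8, red, green, blue), "vfov" (degrees; the focal length in pixels is half the picture's height over the tangent of half this angle, whatever the lens; pixels are square), "cx", "cy" (the principal point, pixels), "camera_from_world" (4x4, takes a point from world to camera coordinates); the wrist camera has in their place "mount" (4x4, takes a point from camera to tool coordinates, whose origin is the TCP and whose axes are the flange's). Camera axes: x right, y down, z forward; pixel columns grow to the right and rows downward; lengths in m; the calibration is good to about 2 mm. A picture is of the moment at which its call begins: read the wrist's pose just before it. There is no depth.
- ctrl.close_job(): hands the job in; it is judged then, once.
The state is a dict: "time": time; "joint_positions": joint angles; "qd": joint speeds; "joint_torque": joint torques, N m; "position": TCP position; "tool_rot": TCP orientation; "ft_force": force on the tool from outside, world axes, zero at the start; "torque": the same for the moment, N m; "grip_width": opening from 0.0 (shut) to 1.0 (fully open); "grip_force": force on a finger pad.
Only numpy, scipy, OpenCV 4.12 (cv2) and the standard library are available. Lean on these libraries where they do the work, as an engineer would, in place of code of your own. Each camera call takes 0.05 s, during which the arm holds its last target. There are 200 camera calls.

TASK

Put the tall cleaner bottle away in its bench bay: push it low down so that it slides across the desk, upright and never lifted, in through the flared mouth and on past the two sprung catches until both have closed in front of it and the sprung back plate holds it there. The insert with catches and plate may be clamped anywhere along the bay, so feel for it, and do not ram the bottle: never push it with more than about 15 N. Leave the other things on the desk where they are.

Things in the scene. Friction and masses are not known exactly. Their poses are not given: they have to be found in the camera images.
- cleaner_mid (a point): The tall cleaner bottle standing on the desk, about 0.24 kg: a round blue body 60 mm in diameter with a narrower white nozzle, 161 mm tall overall (the body is 60 mm wide from the desk up to about 100 mm, treat it as a 60 mm cylinder 133 mm tall). This point lies on its axis, half-way up, 80 mm above its underside; z points up its axis. Pushed above about 40 mm it topples; below about 30 mm it slides.
- cleaner: The same tall bottle; its origin is the centre of its underside. (Room: a 195 mm tall drawer unit stands behind and to the left of the robot, its side 190 mm left of the base axis and its front 60 mm behind it. An arm with a wide shoulder must keep its shoulder off it: with the wrist well to the left, the gripper leaning back to the left, it clears.)
- guide: The bay's fixed steel guide, screwed to the desk: two upright rails 30 mm high, no floor, so the bottle stays on the desk. Origin: desk level, middle of the throat; x points into the bay along its middle line, z up. From x = -30 mm to 0 the mouth tapers from about 104 mm to a throat 64 mm wide; the rails run on to x = 136 mm.
- guide_end (a point): Middle of the guide's far end, desk level, x = 136 mm. Between the rails an aluminium insert (28 mm high, lane 64 mm wide) is clamped, front edge anywhere from guide x = 2 to 30 mm (not measured). Behind that edge: catch tips at 28 mm, 39 mm apart when closed; back plate face at 75 mm; both 8 to 27 mm above the desk. A tool following the bottle between the catches must be under 35 mm wide there.
- catch_left (a joint): Left sprung catch (seen looking into the bay, +y side of the guide): a 25 mm arm on an upright pin that slants inward and into the bay. 0 = closed (out in the lane), about 0.5 rad = pushed aside by the bottle. It gives way to a bottle going in and blocks one coming out. The pair resists a bottle going in with 4 to 11 N, falling away once its middle has passed the tips.
- catch_right (a joint): Right sprung catch (-y side of the guide), mirror image of the left one; 0 = closed, about 0.5 rad = pushed aside.
- plate (a joint): Sprung back plate of the insert, in m: 0 = free, grows as the bottle presses it into the bay, hard end stop at 0.0095. Spring force 3 N at 0 to 4.4 N at the stop. The catches have closed behind the bottle when it has been pressed about 6 to 8 mm, only 2 to 3 mm before the end stop; if they have not, the plate springs back to 0 as the bottle is let go.
- flux_bottle: Small brown bottle with black cap, 52 mm in diameter, 104 mm tall; a bystander. Origin: centre of its underside.
- multimeter: Multimeter lying flat, 138 x 71 x 42 mm; a bystander. Origin: centre of its underside.
- tape_roll: Black tape roll lying flat, 68 mm across, 19 mm high; a bystander. Origin: centre of its underside.
- pliers: Pliers lying flat, 59 x 154 x 12 mm; a bystander. Origin: centre of the underside.

How it is judged:
On the way, in this order (a step that is already met when the one before it is completed fails the run):
1. the bottle stands upright in the bay's mouth, between the rails, catches still closed (x of cleaner_mid in the frame of guide between -0.02 and 0.025 m and y of cleaner_mid in the frame of guide between -0.015 and 0.015 m and angle between cleaner_mid's own z axis and vertical below 0.12 rad and value of joint each of catch_left, catch_right below 0.12 rad), for 0.05 s.
2. the bottle, upright, pushes both catches aside (value of joint each of catch_left, catch_right above 0.2 rad and x of cleaner_mid in the frame of guide above 0.005 m and y of cleaner_mid in the frame of guide between -0.006 and 0.006 m and angle between cleaner_mid's own z axis and vertical below 0.15 rad), for 0.05 s.
At the end, for the whole second after the job is handed in: The bottle stands upright (within 3.5 degrees) and at rest on the desk in the bay, within 6 mm of its middle line and 45 to 100 mm behind the throat, both catches closed (below 0.15 rad) and the back plate held pressed in by more than 3 mm (value of joint plate above 0.003 m and value of joint each of catch_left, catch_right below 0.15 rad and x of cleaner_mid in the frame of guide between 0.045 and 0.1 m and y of cleaner_mid in the frame of guide between -0.006 and 0.006 m and angle between cleaner_mid's own z axis and vertical below 0.06 rad and height (world z) of cleaner_mid below 0.085 m and linear speed of cleaner below 0.01 m/s); the robot touches nothing.
It fails at once if the bottle tips by more than 14 degrees (angle between cleaner_mid's own z axis and vertical above 0.25 rad).
It fails at once if the bottle is lifted off the desk by more than 10 mm (height (world z) of cleaner_mid above 0.09 m).
It fails at once if the robot pushes the bottle with more than 20 N (contact force between any of the arm, the fingers and cleaner above 20 N).
It fails at once if the small brown bottle, the multimeter, the tape roll or the pliers is moved by more than 15 mm (distance of any of flux_bottle, multimeter, tape_roll, pliers from where it was at the start of the episode above 0.015 m).
It also fails if it takes over 58 s, if anything falls off the work surface, if the arm or the gripper's body presses on something with over 40 N, if the wrist force passes 120 N, or if a joint passes its speed limit or range.

## Working session

There is one attempt and no reset: what is moved stays moved. The work goes in short steps, Python scripts to look and compute and a tool call to move; the robot and the scene stay as the last step left them, time stands still between calls to the robot, and variables do not carry over. Pictures are saved under pics/ and viewed, at most 10 in all, crops included, and the job is handed in when it is done.

Besides the shell and the picture viewer there is one more tool, called after ">>>" as a command line: name --pt "numbers of a row" for each row, then --argument value for the rest. jog_arm: Moves the arm, as the interface text tells. Shifts and turns lie within -1 to 1; 1 stands for 0.5 m of shift or 30 degrees of turn. Its arguments: {"type":"object","properties":{"commands":{"type":"array","items":{"type":"array","items":{"type":"number","minimum":-1,"maximum":1}}},"grip_force":{"type":"number"}},"required":["commands"]}

```bash
ls; mkdir -p pics
cat > h.py <<'E'
import numpy as np, cv2
from bench import ctrl
def grab(name,fn):
    s=ctrl.get_state(); im=ctrl.get_image(name)
    cv2.imwrite(fn,cv2.cvtColor(im["frame"],cv2.COLOR_RGB2BGR))
    np.save(fn[:-4]+".npy",{**im,"state":s},allow_pickle=True)
    return im,s
def load(fn): return np.load(fn[:-4]+".npy",allow_pickle=True).item()
def w2c(im):
    if "camera_from_world" in im: return np.array(im["camera_from_world"])
    s=im["state"]; T=np.eye(4); T[:3,:3]=cv2.Rodrigues(np.array(s["tool_rot"],float))[0]; T[:3,3]=s["position"]
    return np.linalg.inv(T@np.array(im["mount"]))
def foc(im): return 192/np.tan(np.radians(im["vfov"])/2)
def ray(im,u,v):
    W=np.linalg.inv(w2c(im)); f=foc(im)
    d=W[:3,:3]@np.array([(u-im["cx"])/f,(v-im["cy"])/f,1]); return W[:3,3],d
def onz(im,u,v,z):
    o,d=ray(im,u,v); return o+d*(z-o[2])/d[2]
def proj(im,p):
    c=w2c(im)@np.r_[p,1]; f=foc(im); return np.array([im["cx"]+f*c[0]/c[2],im["cy"]+f*c[1]/c[2]])
E
python3 - <<'E'
from h import *
for n in("scene","side"):
    im,s=grab(n,f"pics/{n}0.png"); print(n,im["vfov"],im["cx"],im["cy"],np.linalg.inv(w2c(im))[:3].round(3).tolist())
print(s)
E
```

```text
pics
scene 46.49154783279973 250.60491800942992 185.94118544636214 [[0.859, -0.312, 0.406, 0.188], [-0.512, -0.494, 0.703, -0.453], [-0.019, -0.812, -0.584, 0.642]]
side 52.41535245684228 258.4110086325202 187.056018001717 [[0.892, -0.283, 0.352, 0.274], [-0.451, -0.527, 0.72, -0.405], [-0.018, -0.801, -0.598, 0.599]]
{'time': 0.05, 'joint_positions': array([ 1.22612012,  0.3218348 , -0.07008747,  1.45164055,  0.02263281,
        1.37080337, -0.05689373]), 'qd': array([ 2.25015225e-03, -8.96811254e-04,  3.62989958e-04, -9.48600184e-04,
        1.04429116e-03, -4.27090402e-05,  6.30228198e-04]), 'joint_torque': array([ 2.95496977e-05, -4.92990339e+01, -4.06204853e-01, -3.13702118e+01,
       -6.42112875e-02,  3.97729129e-02,  8.57962618e-05]), 'position': array([ 0.22798765, -0.60812751,  0.22147118]), 'tool_rot': array([-3.08935503e+00, -5.60287901e-01,  7.28692861e-04]), 'ft_force': array([ 1.37442774,  0.07251319, -0.25456496]), 'torque': array([-0.00443386,  0.02957834,  0.00954196]), 'grip_force': 0.0, 'grip_width': 1.0006360256574407}
```

View pics/scene0.png

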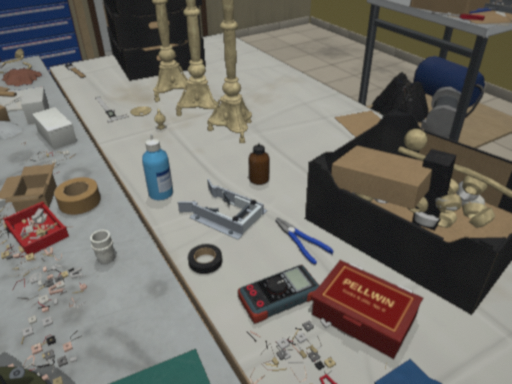

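View pics/side0.png

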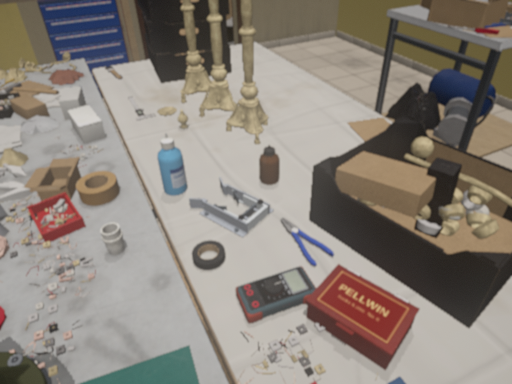

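The scene view shows the blue bottle with its base at about (160,195), the bay at (180–262, 180–235) with its mouth to the left, the brown bottle at (259,165), the pliers at (303,240), the tape at (205,258) and the multimeter at (278,290). I'll measure these roughly and enlarge the bay.

Run:
```python
from h import *
for n,pts in(("scene",dict(bot=(160,195),mouthL=(180,205),mouthTop=(210,183),end=(262,210),flux=(260,180),tape=(205,262),plA=(277,220),plB=(330,247),plC=(313,262),mm=(280,300))),("side",dict(bot=(174,190),mouthL=(191,203),end=(270,210),flux=(269,180)))):
    im=load(f"pics/{n}0.png")
    for k,p in pts.items(): print(n,k,onz(im,*p,0.0).round(3))
    x0,y0=(140,125) if n=="scene" else (150,125)
    c=cv2.resize(im["frame"][y0:y0+125,x0:x0+140],None,fx=5.5,fy=4.8 if 0 else 4.7,interpolation=cv2.INTER_CUBIC)[...,::-1]
    c=cv2.resize(im["frame"][y0:y0+120,x0:x0+150],(750,600),interpolation=cv2.INTER_CUBIC)[...,::-1]
    cv2.imwrite(f"pics/{n}0c.png",c)
```

```text
scene bot [0.43  0.404 0.   ]
scene mouthL [0.455 0.342 0.   ]
scene mouthTop [0.555 0.384 0.   ]
scene end [0.607 0.224 0.   ]
scene flux [0.667 0.329 0.   ]
scene tape [0.424 0.145 0.   ]
scene plA [0.617 0.177 0.   ]
scene plB [0.662 0.047 0.   ]
scene plC [0.606 0.032 0.   ]
scene mm [ 0.497 -0.013  0.   ]
side bot [0.431 0.406 0.   ]
side mouthL [0.452 0.335 0.   ]
side end [0.61  0.221 0.   ]
side flux [0.665 0.33  0.   ]
```

View pics/scene0c.png

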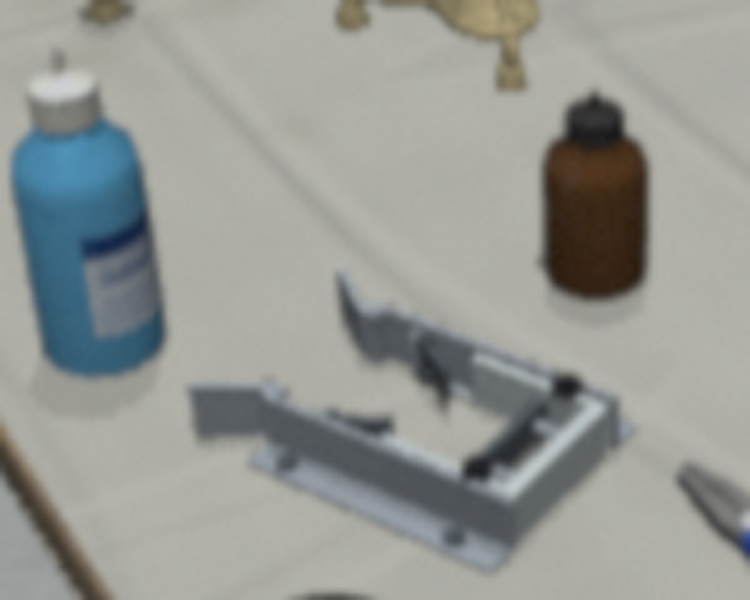

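The crop shows the guide's near rail running from its flare tip at (190,388) to its end at (510,505). The far rail runs from (342,275) to (615,400). The dark catches are at about (440,380) and (360,420), with the plate near (520,440). Next I compute rough positions and look for obstacles along the way.

Run:
```python
from h import *
im=load("pics/scene0.png")
for k,(u,v) in dict(tipN=(190,388),kinkN=(268,390),endN=(510,505),tipF=(342,275),kinkF=(380,320),endF=(615,400)).items():
    print(k,onz(im,140+u/5,125+v/5,.03).round(3))
for k,p in dict(c1=(232,135),c2=(195,108),c3=(170,92),knob=(160,127),boxL=(310,215),boxFar=(370,110)).items(): print(k,onz(im,*p,0).round(3))
for n in("scene","side"):
    im=load(f"pics/{n}0.png"); hsv=cv2.cvtColor(im["frame"],cv2.COLOR_RGB2HSV)
    m=cv2.inRange(hsv,(90,110,80),(112,255,255)); m[:130]=0;m[210:]=0;m[:,:130]=0;m[:,200:]=0
    ys,xs=np.nonzero(m); print(n,xs.min(),xs.max(),ys.min(),ys.max())
    u=xs[ys>ys.max()-4].mean(); g=onz(im,u,ys.max()+1,0); o=ray(im,0,0)[0]; d=(g-o)[:2]; d/=np.linalg.norm(d)
    print("bottle",g[:2]+.03*d, "widthpx",np.mean([np.ptp(xs[ys==r])+1 for r in range(ys.max()-25,ys.max()-10)]))
im=ctrl.get_image("wrist");print(np.array(im["mount"]).round(3).tolist(),im["vfov"])
```

```text
tipN [0.443 0.315 0.03 ]
kinkN [0.472 0.295 0.03 ]
endN [0.524 0.17  0.03 ]
tipF [0.54  0.358 0.03 ]
kinkF [0.538 0.316 0.03 ]
endF [0.599 0.207 0.03 ]
c1 [0.718 0.567 0.   ]
c2 [0.703 0.79  0.   ]
c3 [0.683 0.954 0.   ]
knob [0.558 0.729 0.   ]
boxL [0.689 0.152 0.   ]
boxFar [1.166 0.471 0.   ]
scene 143 171 150 198
bottle [0.43096188 0.41860968] widthpx 11.066666666666666Traceback (most recent call last):
  File "<stdin>", line 9, in <module>
    return umr_minimum(a, axis, None, out, keepdims, initial, where)
ValueError: zero-size array to reduction operation minimum which has no identity
```

The guide comes out near (0.505,0.306), heading about −64.5°, with the bottle at about (0.431,0.419). I'll swing round on an arc to look with the wrist camera.

>>> jog_arm --pt "0.46 0.06 0.045 0.03 0 0 0.11" --pt "0.46 0.12 0.09 0.06 0 0 0.22" --pt "0.46 0.18 0.135 0.1 0 0 0.33" --pt "0.46 0.24 0.18 0.13 0 0 0.43" --pt "0.46 0.29 0.226 0.16 0 0 0.533"

```text
time: 0.52
position: [0.3754, -0.4938, 0.3031]
tool_rot: [-2.981, -0.991, -0.001]
ft_force: [-0.4, -0.5, 0.6]
grip_width: 0.702
grip_force: 0.0
```

>>> jog_arm --pt "0.46 0.05 0.05 0.03 0 0 0.11" --pt "0.46 0.1 0.1 0.06 0 0 0.22" --pt "0.46 0.15 0.16 0.09 0 0 0.33" --pt "0.46 0.2 0.21 0.12 0 0 0.43" --pt "0.46 0.254 0.262 0.14 0 0 0.533"

```text
time: 0.93
position: [0.5011, -0.3634, 0.3741]
tool_rot: [2.814, 1.393, 0.0]
ft_force: [0.3, -0.9, -0.3]
grip_width: 0.466
grip_force: 0.0
```

>>> jog_arm --pt "0.46 0.036 0.07 0 0 0 0.11" --pt "0.46 0.072 0.14 0 0 0 0.22" --pt "0.46 0.108 0.21 0 0 0 0.33" --pt "0.46 0.144 0.28 0 0 0 0.43" --pt "0.46 0.18 0.348 0 0 0 0.533"

```text
time: 1.35
position: [0.5907, -0.1886, 0.3723]
tool_rot: [-2.594, -1.772, 0.001]
ft_force: [1.0, 0.3, -0.6]
grip_width: 0.459
grip_force: 0.0
```

>>> jog_arm --pt "0.46 0.012 0.076 0 0 0 0.11" --pt "0.46 0.024 0.152 0 0 0 0.22" --pt "0.46 0.036 0.228 0 0 0 0.33" --pt "0.46 0.048 0.304 0 0 0 0.43" --pt "0.46 0.06 0.38 0 0 0 0.533"

```text
time: 1.77
position: [0.6201, 0.0011, 0.3722]
tool_rot: [-2.322, -2.115, 0.001]
ft_force: [0.7, -0.0, -0.1]
grip_width: 0.461
grip_force: 0.0
```

>>> jog_arm --pt "0.46 -0.012 0.076 0 0 0 0.11" --pt "0.46 -0.024 0.152 0 0 0 0.22" --pt "0.46 -0.036 0.228 0 0 0 0.33" --pt "0.46 -0.048 0.304 0 0 0 0.43" --pt "0.46 -0.06 0.38 0 0 0 0.533"

```text
time: 2.18
position: [0.5895, 0.1909, 0.3722]
tool_rot: [2.006, 2.418, -0.001]
ft_force: [1.1, 1.0, -0.1]
grip_width: 0.462
grip_force: 0.0
```

>>> jog_arm --pt "0.46 -0.036 0.07 0 0 0 0.11" --pt "0.46 -0.072 0.14 0 0 0 0.22" --pt "0.46 -0.108 0.21 0 0 0 0.33" --pt "0.46 -0.144 0.28 0 0 0 0.43" --pt "0.46 -0.18 0.348 0 0 0 0.533"

```text
time: 2.6
position: [0.499, 0.3648, 0.3722]
tool_rot: [1.65, 2.673, -0.001]
ft_force: [0.0, 0.4, 0.5]
grip_width: 0.457
grip_force: 0.0
```

Run:
```python
from h import *
im,s=grab("wrist","pics/w1.png"); print(s["position"].round(4),s["tool_rot"].round(3),s["joint_positions"].round(2),s["ft_force"].round(2))
im=load("pics/w1.png")
print(np.array(im["mount"]).round(3).tolist(),im["vfov"])
print(proj(im,[.505,.306,0]),proj(im,[.561,.188,0]),proj(im,[.431,.419,0]))
```

```text
[0.499  0.3648 0.3722] [ 1.650e+00  2.673e+00 -1.000e-03] [-0.04  0.33 -0.85  1.25  0.25  1.67 -0.38] [0.05 0.4  0.49]
[[-0.0, -0.967, -0.255, 0.07], [1.0, -0.0, 0.001, -0.001], [-0.001, -0.255, 0.967, -0.162], [0.0, 0.0, 0.0, 1.0]] 60.85532560785287
[242.77400977 182.16400509] [241.86127004 253.66045281] [232.12605414  99.02686421]
```

View pics/w1.png

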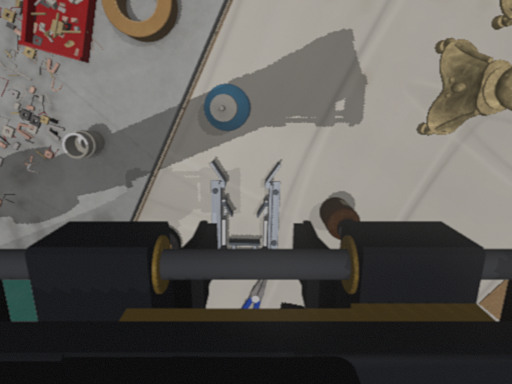

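The wrist view shows the bay running straight down the picture: flare tips at (213,161) and (279,161), rails at columns of about 220 and 275, catches at about (230,205) and (263,207), and the plate at row 241. The bottle is at (228,107). I'll enlarge the bay.

Run:
```python
from h import *
im=load("pics/w1.png"); c=im["frame"][152:252,198:298][...,::-1]
cv2.imwrite("pics/w1c.png",cv2.resize(c,(600,600),interpolation=cv2.INTER_CUBIC))
```

```text
(no output)
```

View pics/w1c.png

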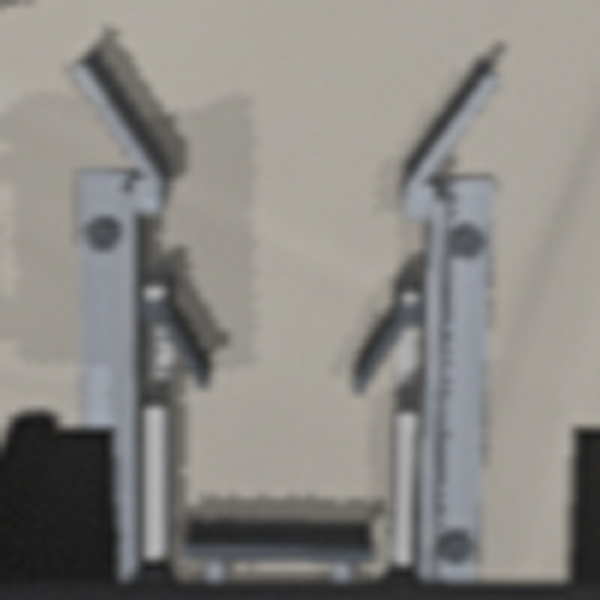

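Run:
```python
from h import *
im=load("pics/w1.png")
P={}
for k,(u,v,z) in dict(tipL=(80,65,.03),tipR=(497,50,.03),kL=(163,195,.03),kR=(406,195,.03),innL2=(135,560,.03),innR2=(422,560,.03),cL=(207,383,.027),cR=(357,388,.027),pL=(188,550,.027),pR=(372,550,.027),fl1=(80,172,.002),fr1=(492,178,.002),fl2=(82,400,.002),fr2=(478,572,.002)).items():
    P[k]=onz(im,198+u/6,152+v/6,z)[:2]; print(k,P[k].round(4))
print("throat",np.linalg.norm(P["kL"]-P["kR"]),"catch gap",np.linalg.norm(P["cL"]-P["cR"]),"tips",np.linalg.norm(P["tipL"]-P["tipR"]))
t=(P["kL"]+P["kR"])/2
for e in("c","p"):
    m=(P[e+"L"]+P[e+"R"])/2; d=m-t; print(e,m,np.linalg.norm(d),np.degrees(np.arctan2(d[1],d[0])))
for a,b in(("fr1","fr2"),("fl1","fl2"),("kL","innL2"),("kR","innR2")): d=P[b]-P[a];print(a,np.degrees(np.arctan2(d[1],d[0])))
for a,b in(("kL","kR"),("cL","cR"),("tipL","tipR"),("pL","pR"),("fl1","fr1")): d=P[b]-P[a];print(a,np.degrees(np.arctan2(d[1],d[0]))-90)
hsv=cv2.cvtColor(im["frame"],cv2.COLOR_RGB2HSV); m=cv2.inRange(hsv,(85,80,50),(115,255,255)); m[:, :195]=0; m[:,260:]=0; m[:75]=0;m[140:]=0
cn=max(cv2.findContours(m,0,1)[0],key=cv2.contourArea); print(cv2.boundingRect(cn),cv2.minEnclosingCircle(cn))
# silhouette sides: axis plane and predicted silhouette for candidate
def sil(c):
    a=np.linspace(0,2*np.pi,120); q=np.array([proj(im,[c[0]+.03*np.cos(t),c[1]+.03*np.sin(t),z]) for z in(0,.1) for t in a]); return q.min(0),q.max(0)
for c in([.431,.419],[.435,.424]): print(c,sil(c))
```

```text
tipL [0.4455 0.3186]
tipR [0.5405 0.3706]
kL [0.4796 0.2968]
kR [0.537  0.3256]
innL2 [0.5172 0.199 ]
innR2 [0.5885 0.2348]
cL [0.5129 0.2538]
cR [0.5502 0.2708]
pL [0.5295 0.207 ]
pR [0.5754 0.2301]
fl1 [0.4568 0.2852]
fr1 [0.5601 0.3351]
fl2 [0.4854 0.2245]
fr2 [0.6117 0.2281]
throat 0.06422794511031182 catch gap 0.040941599179665375 tips 0.10832325083361993
c [0.53154565 0.26229212] 0.05419548421474102 -64.5832142233615
p [0.55243945 0.21854985] 0.10267158192487098 -64.5289071960111
fr1 -64.21688966588201
fl1 -64.81704246342373
kL -68.94388376633843
kR -60.435231020492026
kL -63.36202859078398
cL -65.3786432147349
tipL -61.2812519374001
pL -63.36428749035201
fl1 -64.21782254130889
(205, 84, 45, 47) ((226.2423553466797, 106.923583984375), 23.088956832885742)
[0.431, 0.419] (array([203.36276829,  72.71343829]), array([251.20552322, 121.6166072 ]))
[0.435, 0.424] (array([207.84457817,  70.44708131]), array([254.9358885 , 119.51078143]))
```

Run:
```python
from h import *
im=load("pics/w1.png"); print("cam",np.linalg.inv(w2c(im))[:3,3], np.linalg.inv(w2c(im))[:3,2])
for z in(0,.1,.133,.161): print(z,proj(im,[.431,.419,z]))
print(onz(im,223,108,.16))
f=np.array([.4305,-.9026]);l=np.array([.9026,.4305]);t=np.array([.5083,.3112])
# two-view: nozzle tip in scene (crop (58,52)->px)
sc=load("pics/scene0.png")
for z in(.161,): print(onz(sc,140+58/5,125+55/5,z), onz(sc,140+65/5,125+85/5,.145))
for u,v in((223,108),):
  for fn,p in(("w1",(223,108)),):
    o1,d1=ray(im,*p); o2,d2=ray(sc,140+58/5,125+55/5)
    k=np.linalg.lstsq(np.c_[d1,-d2],o2-o1,rcond=None)[0]; print("tri",o1+k[0]*d1,o2+k[1]*d2)
b=np.array([.431,.419])-t; print(b@f,b@l)
```

```text
cam [0.46699876 0.42666481 0.53405969] [ 0.11471883 -0.22825959 -0.96681805]
0 [232.12605414  99.02686421]
0.1 [226.8776781   97.61075631]
0.133 [224.56781015  96.98751167]
0.161 [222.28532676  96.37165588]
[0.43688231 0.40812561 0.16      ]
[0.43390649 0.40331728 0.161     ] [0.43504007 0.40427291 0.145     ]
tri [0.43672345 0.40802782 0.15802689] [0.43538664 0.40846087 0.15811305]
-0.13057793 -0.02336307999999998
```

The bottle measures (0.436, 0.408), which is 118 mm before the throat and 24 mm to the right of the middle line. The triangulated cap height of 0.158 m agrees with the given size. The insert's front edge is at about 26 mm. Now I go behind the bottle and lean back 35° with an open cradle.

>>> jog_arm --pt "0.46 -0.04 0.04 -0.03 -0.1 -0.05 0" --pt "0.46 -0.08 0.08 -0.06 -0.2 -0.1 -0.01" --pt "0.46 -0.12 0.12 -0.1 -0.31 -0.15 -0.02" --pt "0.46 -0.15 0.16 -0.12 -0.42 -0.2 -0.03" --pt "0.46 -0.174 0.186 -0.14 -0.526 -0.251 -0.037"

```text
time: 3.07
position: [0.4112, 0.4578, 0.3014]
tool_rot: [1.533, 2.43, -0.241]
ft_force: [0.5, 0.1, -0.8]
grip_width: 0.461
grip_force: 0.0
```

>>> jog_arm --pt "0.46 0 0 -0.03 -0.1 -0.05 0" --pt "0.46 0 0 -0.06 -0.2 -0.1 0" --pt "0.46 0 0 -0.1 -0.31 -0.15 0" --pt "0.46 0 0 -0.13 -0.42 -0.2 0" --pt "0.46 0 0 -0.15 -0.526 -0.251 0"

```text
time: 3.48
position: [0.4131, 0.4558, 0.2254]
tool_rot: [1.383, 2.188, -0.443]
ft_force: [0.7, -1.1, 0.3]
grip_width: 0.458
grip_force: 0.0
```

```bash
cat >> h.py <<'E'
F=np.array([.4305,-.9026]);L=np.array([.9026,.4305]);TH=np.array([.5083,.3112])
def where(p): b=np.array(p)[:2]-TH; return np.array([b@F,b@L])
def pos():
    s=ctrl.get_state(); R=cv2.Rodrigues(np.array(s["tool_rot"],float))[0]
    print("t%.2f"%s["time"],"TCP",s["position"].round(4),"guide xy",where(s["position"]).round(4),"force f,l,z",(s["ft_force"][:2]@F).round(2),(s["ft_force"][:2]@L).round(2),s["ft_force"][2].round(2),"grip",round(s["grip_width"],3))
    return s,R
E
python3 - <<'E'
from h import *
s,R=pos(); print(s["joint_positions"].round(2)); z=R[:,2]; x=R[:,0]
print("lean",np.degrees(np.arccos(-z[2])),"fwd comp",z[:2]@F,z[:2]@L,"yaw y",R[:,1].round(3), L)
E
```

```text
t3.48 TCP [0.4131 0.4558 0.2254] guide xy [-0.1715 -0.0237] force f,l,z 1.3 0.1 0.33 grip 0.458
[-0.67  0.62 -0.74  1.3   0.77  1.88 -0.93]
lean 35.22574841699212 fwd comp 0.5767889893045226 -0.004214190411358454 yaw y [ 0.904  0.428 -0.003] [0.9026 0.4305]
```

>>> jog_arm --pt "0.46 0 0 -0.06 0 0 0" --pt "0.46 0 0 -0.12 0 0 0" --pt "0.46 0 0 -0.18 0 0 0" --pt "0.46 0 0 -0.24 0 0 0" --pt "0.46 0 0 -0.3 0 0 0"

```text
time: 3.9
position: [0.4133, 0.4559, 0.0757]
tool_rot: [1.386, 2.19, -0.439]
ft_force: [0.6, 0.4, 0.6]
grip_width: 0.454
grip_force: 0.0
```

>>> jog_arm --pt "0.46 0 0 -0.03 0 0 0" --pt "0.46 0 0 -0.06 0 0 0" --pt "0.46 0 0 -0.09 0 0 0" --pt "0.46 0 0 -0.12 0 0 0" --pt "0.46 0 0 -0.12 0 0 0"

```text
time: 4.32
position: [0.4127, 0.4553, 0.0149]
tool_rot: [1.385, 2.191, -0.442]
ft_force: [-0.2, -1.4, -0.8]
grip_width: 0.459
grip_force: 0.0
```

Run:
```python
from h import *
s,R=pos(); print(s["joint_positions"].round(2)); print(R[:,2].round(3))
im,_=grab("wrist","pics/w2.png"); grab("scene","pics/s2.png"); 
im=load("pics/w2.png"); a=im["frame"][...,::-1]; b=load("pics/s2.png")["frame"][100:250,90:290][...,::-1]
cv2.imwrite("pics/v2.png",np.hstack([cv2.resize(a,(400,300)),cv2.resize(b,(400,300))]))
```

```text
t4.32 TCP [0.4127 0.4553 0.0149] guide xy [-0.1712 -0.0243] force f,l,z 1.17 -0.74 -0.8 grip 0.459
[-0.69  0.81 -0.68  1.46  0.84  1.61 -1.11]
[ 0.243 -0.521 -0.819]
```

View pics/v2.png

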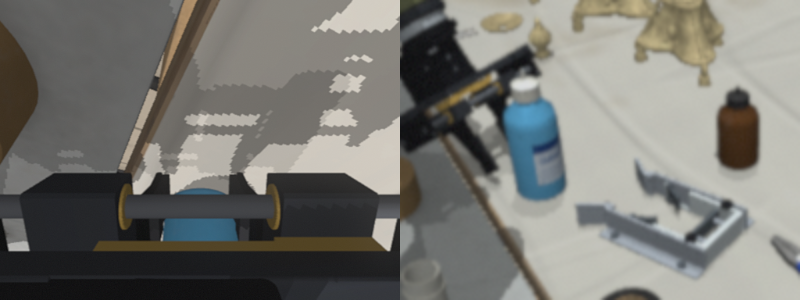

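The wrist half of the picture shows the bottle centred between the two fingers, and the scene half shows the gripper behind it and clear of it. I start pushing slowly.

>>> jog_arm --pt "0.46 0.0038 -0.0079 0 0 0 0" --pt "0.46 0.0076 -0.0158 0 0 0 0" --pt "0.46 0.0114 -0.0238 0 0 0 0" --pt "0.46 0.0151 -0.0317 0 0 0 0" --pt "0.46 0.0189 -0.0397 0 0 0 0"

```text
time: 4.83
position: [0.4233, 0.436, 0.0182]
tool_rot: [1.387, 2.19, -0.437]
ft_force: [-0.2, -0.6, 0.7]
grip_width: 0.458
grip_force: 0.0
```

>>> jog_arm --pt "0.46 0.0058 -0.0065 0 0 0 0" --pt "0.46 0.0116 -0.013 0 0 0 0" --pt "0.46 0.0174 -0.0195 0 0 0 0" --pt "0.46 0.0232 -0.026 0 0 0 0" --pt "0.46 0.029 -0.0327 0 0 0 0"

```text
time: 5.25
position: [0.4373, 0.4203, 0.0177]
tool_rot: [1.386, 2.191, -0.437]
ft_force: [-1.4, 1.5, 2.1]
grip_width: 0.463
grip_force: 1.1
```

```bash
cat >> h.py <<'E'
def bottle(fn):
    # cap tip (z=.158) and axis from scene+side blue mask: median column -> lateral; height-z cap
    out=[]
    for n in("scene","side"):
        im,_=grab(n,f"pics/{fn}{n}.png"); im=load(f"pics/{fn}{n}.png"); hsv=cv2.cvtColor(im["frame"],cv2.COLOR_RGB2HSV)
        m=cv2.inRange(hsv,(90,90,60),(115,255,255)); m[:120]=0;m[240:]=0;m[:,:130]=0;m[:,260:]=0
        k=max(cv2.findContours(m,0,1)[0],key=cv2.contourArea); x,y,w,h=cv2.boundingRect(k)
        # top of blue ~ shoulder centre
        out.append((x+w/2,y,w,h))
    return out
E
python3 - <<'E'
from h import *
pos()
im=load("pics/scene0.png")
print(bottle("b3"))
for z in(.12,.125,.13): print(z,proj(im,[.436,.408,z]),proj(load("pics/side0.png"),[.436,.408,z]))
E
```

```text
t5.25 TCP [0.4373 0.4203 0.0177] guide xy [-0.1291 -0.0172] force f,l,z -1.95 -0.64 2.06 grip 0.463
[(164.5, 150, 31, 51), (179.0, 150, 26, 46)]
0.12 [154.43246942 150.79260844] [168.49537489 148.86039794]
0.125 [154.11143334 148.89083467] [168.16736529 147.04998138]
0.13 [153.78853116 146.97800646] [167.83722983 145.22783135]
```

>>> jog_arm --pt "0.46 0.0058 -0.0065 -0.001 0 0 0" --pt "0.46 0.0116 -0.013 -0.002 0 0 0" --pt "0.46 0.0174 -0.0195 -0.003 0 0 0" --pt "0.46 0.0232 -0.026 -0.004 0 0 0" --pt "0.46 0.029 -0.0327 -0.005 0 0 0"

```text
time: 5.77
position: [0.4519, 0.4038, 0.0152]
tool_rot: [1.386, 2.191, -0.438]
ft_force: [-2.2, 2.0, 3.2]
grip_width: 0.459
grip_force: 2.1
```

>>> jog_arm --pt "0.46 0.0058 -0.0065 0 0 0 0" --pt "0.46 0.0116 -0.013 0 0 0 0" --pt "0.46 0.0174 -0.0195 0 0 0 0" --pt "0.46 0.0232 -0.026 0 0 0 0" --pt "0.46 0.029 -0.0327 0 0 0 0"

```text
time: 6.18
position: [0.4665, 0.3872, 0.0152]
tool_rot: [1.386, 2.19, -0.438]
ft_force: [-3.0, 2.6, 4.0]
grip_width: 0.457
grip_force: 2.1
```

Run:
```python
from h import *
s,R=pos(); print(bottle("b4"))
g=s["position"][:2]+.0302*F; print("pred",g,where(g),[proj(load(f"pics/b4{n}.png"),[*g,.12]).round(1) for n in("scene","side")])
a=load("pics/b4scene.png")["frame"][110:260,110:310][...,::-1]; cv2.imwrite("pics/v4.png",cv2.resize(a,(800,600),interpolation=cv2.INTER_CUBIC))
```

```text
t6.18 TCP [0.4665 0.3872 0.0152] guide xy [-0.0866 -0.005 ] force f,l,z -3.64 -1.55 3.97 grip 0.457
[(181.0, 154, 30, 49), (194.5, 153, 25, 44)]
pred [0.47948849 0.35991649] [-0.05637486 -0.00503282] [array([180.7, 154.8]), array([192.5, 153.7])]
```

View pics/v4.png

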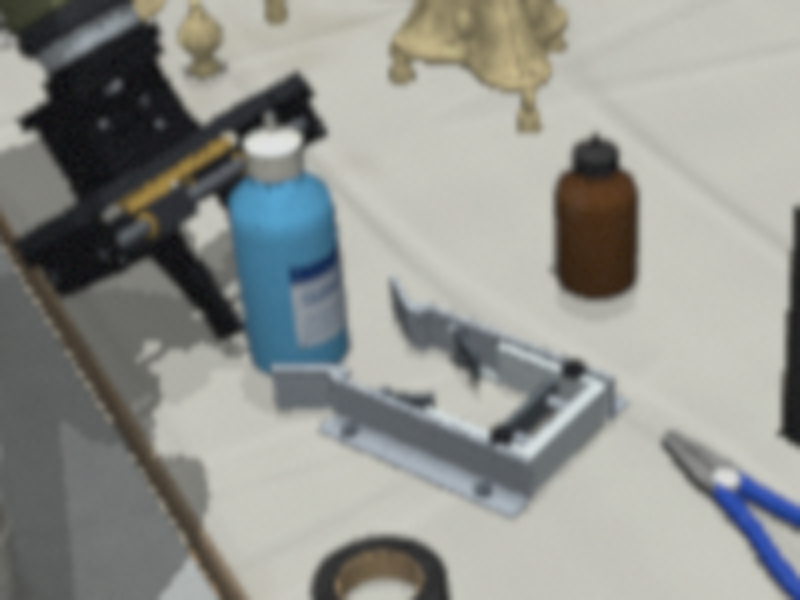

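The bottle stands upright at the mouth, and its predicted position projects onto the mask to within 2 px. I continue into the mouth.

>>> jog_arm --pt "0.46 0.0065 -0.0089 0 0 0 0" --pt "0.46 0.013 -0.0178 0 0 0 0" --pt "0.46 0.0194 -0.0266 0 0 0 0" --pt "0.46 0.0258 -0.0355 0 0 0 0" --pt "0.46 0.0323 -0.0444 0 0 0 0"

```text
time: 6.7
position: [0.4828, 0.3645, 0.015]
tool_rot: [1.386, 2.19, -0.439]
ft_force: [-1.6, 1.4, 0.8]
grip_width: 0.461
grip_force: 1.4
```

>>> jog_arm --pt "0.46 0.0043 -0.009 0 0 0 0" --pt "0.46 0.0086 -0.018 0 0 0 0" --pt "0.46 0.0129 -0.027 0 0 0 0" --pt "0.46 0.0172 -0.036 0 0 0 0" --pt "0.46 0.0215 -0.0451 0 0 0 0"

```text
time: 7.12
position: [0.4933, 0.3422, 0.015]
tool_rot: [1.386, 2.19, -0.438]
ft_force: [-0.7, 1.2, 1.2]
grip_width: 0.457
grip_force: 1.3
```

Run:
```python
from h import *
s,R=pos(); print(bottle("b5"))
g=s["position"][:2]+.0302*F; print("pred",g,where(g),[proj(load(f"pics/b5{n}.png"),[*g,.12]).round(1) for n in("scene","side")])
```

```text
t7.12 TCP [0.4933 0.3422 0.015 ] guide xy [-0.0344 -0.0002] force f,l,z -1.33 -0.11 1.24 grip 0.457
[(200.5, 159, 29, 49), (212.0, 160, 26, 44)]
pred [0.50629054 0.31492662] [-0.00422872 -0.00020943] [array([200.4, 160.5]), array([210.3, 159.9])]
```

>>> jog_arm --pt "0.46 -0.0075 0.0156 0 0 0 0" --pt "0.2 -0.015 0.0313 0 0 0 0" --pt "0 -0.0224 0.0469 0 0 0 0" --pt "0 -0.0224 0.0469 0 0 0 0" --pt "0 -0.0224 0.0469 0 0 0 0" --grip_force 10

```text
time: 7.63
position: [0.4809, 0.3676, 0.0148]
tool_rot: [1.384, 2.193, -0.438]
ft_force: [0.5, -0.5, -0.7]
grip_width: 0.239
grip_force: 0.0
```

>>> jog_arm --pt "0 0 0 0 0 0 0" --pt "0 0 0 0 0 0 0" --pt "0 0.004 -0.0084 0 0 0 0" --pt "0 0.008 -0.0167 0 0 0 0" --pt "0 0.012 -0.025 0 0 0 0"

```text
time: 8.05
position: [0.4884, 0.3527, 0.0151]
tool_rot: [1.386, 2.19, -0.439]
ft_force: [0.4, -0.8, 0.6]
grip_width: 0.007
grip_force: 0.0
```

Run:
```python
from h import *
s,R=pos(); print(bottle("b6"))
```

```text
t8.05 TCP [0.4884 0.3527 0.0151] guide xy [-0.046  -0.0001] force f,l,z 0.86 -0.02 0.65 grip 0.007
[(201.5, 160, 29, 48), (211.5, 160, 27, 44)]
```

>>> jog_arm --pt "0 0.0026 -0.0054 0 0 0 0" --pt "0 0.0052 -0.0108 0 0 0 0" --pt "0 0.0078 -0.0162 0 0 0 0" --pt "0 0.0103 -0.0217 0 0 0 0" --pt "0 0.0129 -0.0271 0 0 0 0"

```text
time: 8.57
position: [0.4942, 0.3403, 0.0151]
tool_rot: [1.386, 2.191, -0.437]
ft_force: [-0.3, 1.0, -0.3]
grip_width: 0.006
grip_force: 0.7
```

>>> jog_arm --pt "0 0.0026 -0.0054 0 0 0 0" --pt "0 0.0052 -0.0108 0 0 0 0" --pt "0 0.0078 -0.0162 0 0 0 0" --pt "0 0.0103 -0.0217 0 0 0 0" --pt "0 0.0129 -0.0271 0 0 0 0"

```text
time: 8.98
position: [0.5009, 0.3263, 0.0151]
tool_rot: [1.386, 2.191, -0.438]
ft_force: [-0.2, 1.0, 0.4]
grip_width: 0.002
grip_force: 0.7
```

Run:
```python
from h import *
s,R=pos(); print(bottle("b7"))
g=TH+F*(where(s["position"])[0]+.0378); print([proj(load(f"pics/b7{n}.png"),[*g,.12]).round(1) for n in("scene","side")])
```

```text
t8.98 TCP [0.5009 0.3263 0.0151] guide xy [-0.0168 -0.0002] force f,l,z -1.04 0.26 0.41 grip 0.002
[(209.5, 163, 27, 45), (219.0, 163, 26, 42)]
[array([209.6, 163.8]), array([218.5, 163.4])]
```

>>> jog_arm --pt "0 0.0017 -0.0036 0 0 0 0" --pt "0 0.0034 -0.0072 0 0 0 0" --pt "0 0.0052 -0.0108 0 0 0 0" --pt "0 0.0069 -0.0145 0 0 0 0" --pt "0 0.0086 -0.0181 0 0 0 0"

```text
time: 9.5
position: [0.5037, 0.3204, 0.015]
tool_rot: [1.386, 2.196, -0.434]
ft_force: [-5.4, 9.2, 2.7]
grip_width: 0.008
grip_force: 4.7
```

>>> jog_arm --pt "0 0.0009 -0.0018 0 0 0 0" --pt "0 0.0017 -0.0036 0 0 0 0" --pt "0 0.0026 -0.0054 0 0 0 0" --pt "0 0.0034 -0.0072 0 0 0 0" --pt "0 0.0043 -0.009 0 0 0 0"

```text
time: 9.92
position: [0.505, 0.3184, 0.0151]
tool_rot: [1.385, 2.199, -0.429]
ft_force: [-5.1, 10.3, 3.0]
grip_width: 0.005
grip_force: 5.4
```

Run:
```python
from h import *
pos()
```

```text
t9.92 TCP [0.505  0.3184 0.0151] guide xy [-0.0079  0.0001] force f,l,z -11.46 -0.19 2.96 grip 0.005
```

>>> jog_arm --pt "0 0.0004 -0.0009 0 0 0 0" --pt "0 0.0009 -0.0018 0 0 0 0" --pt "0 0.0013 -0.0027 0 0 0 0" --pt "0 0.0017 -0.0036 0 0 0 0" --pt "0 0.0022 -0.0045 0 0 0 0"

```text
time: 10.33
position: [0.506, 0.3164, 0.0151]
tool_rot: [1.385, 2.2, -0.429]
ft_force: [-5.7, 10.5, 2.8]
grip_width: 0.01
grip_force: 5.5
```

Run:
```python
from h import *
pos();print(bottle("b8"))
```

```text
t10.33 TCP [0.506  0.3164 0.0151] guide xy [-0.0057  0.0001] force f,l,z -11.95 -0.64 2.85 grip 0.01
[(213.0, 164, 28, 45), (222.0, 165, 26, 41)]
```

Progress is steady and the force has levelled off near 12 N. I carry on in small steps.

>>> jog_arm --pt "0 0.0005 -0.0011 0 0 0 0" --pt "0 0.001 -0.0022 0 0 0 0" --pt "0 0.0016 -0.0033 0 0 0 0" --pt "0 0.0021 -0.0043 0 0 0 0" --pt "0 0.0026 -0.0054 0 0 0 0"

```text
time: 10.85
position: [0.5073, 0.3138, 0.0151]
tool_rot: [1.385, 2.2, -0.429]
ft_force: [-5.2, 10.1, 3.2]
grip_width: 0.006
grip_force: 5.4
```

>>> jog_arm --pt "0 0.0005 -0.0011 0 0 0 0" --pt "0 0.001 -0.0022 0 0 0 0" --pt "0 0.0016 -0.0033 0 0 0 0" --pt "0 0.0021 -0.0043 0 0 0 0" --pt "0 0.0026 -0.0054 0 0 0 0"

```text
time: 11.27
position: [0.5088, 0.3106, 0.0151]
tool_rot: [1.385, 2.199, -0.43]
ft_force: [-4.7, 10.2, 2.3]
grip_width: 0.006
grip_force: 5.0
```

Run:
```python
from h import *
pos()
```

```text
t11.27 TCP [0.5088 0.3106 0.0151] guide xy [0.0008 0.0002] force f,l,z -11.26 0.16 2.29 grip 0.006
```

>>> jog_arm --pt "0 0.0007 -0.0014 0 0 0 0" --pt "0 0.0014 -0.0029 0 0 0 0" --pt "0 0.0021 -0.0043 0 0 0 0" --pt "0 0.0028 -0.0058 0 0 0 0" --pt "0 0.0034 -0.0072 0 0 0 0"

```text
time: 11.68
position: [0.5109, 0.306, 0.0151]
tool_rot: [1.385, 2.197, -0.431]
ft_force: [-3.8, 7.9, 2.0]
grip_width: 0.007
grip_force: 4.1
```

>>> jog_arm --pt "0 0.0007 -0.0014 0 0 0 0" --pt "0 0.0014 -0.0029 0 0 0 0" --pt "0 0.0021 -0.0043 0 0 0 0" --pt "0 0.0028 -0.0058 0 0 0 0" --pt "0 0.0034 -0.0072 0 0 0 0"

```text
time: 12.1
position: [0.513, 0.3015, 0.015]
tool_rot: [1.385, 2.196, -0.433]
ft_force: [-2.9, 5.7, 1.8]
grip_width: -0.0
grip_force: 3.4
```

>>> jog_arm --pt "0 0.0007 -0.0014 0 0 0 0" --pt "0 0.0014 -0.0029 0 0 0 0" --pt "0 0.0021 -0.0043 0 0 0 0" --pt "0 0.0028 -0.0058 0 0 0 0" --pt "0 0.0034 -0.0072 0 0 0 0"

```text
time: 12.52
position: [0.515, 0.2973, 0.0151]
tool_rot: [1.385, 2.195, -0.434]
ft_force: [-3.4, 5.3, 1.3]
grip_width: 0.005
grip_force: 3.0
```

Run:
```python
from h import *
pos();print(bottle("b9"))
```

```text
t12.52 TCP [0.515  0.2973 0.0151] guide xy [0.0154 0.0001] force f,l,z -6.23 -0.75 1.25 grip 0.005
[(221.5, 167, 29, 50), (229.5, 168, 25, 43)]
```

>>> jog_arm --pt "0 0.0009 -0.0018 0 0 0 0" --pt "0 0.0017 -0.0036 0 0 0 0" --pt "0 0.0026 -0.0054 0 0 0 0" --pt "0 0.0034 -0.0072 0 0 0 0" --pt "0 0.0043 -0.009 0 0 0 0"

```text
time: 13.03
position: [0.5175, 0.292, 0.0151]
tool_rot: [1.385, 2.194, -0.435]
ft_force: [-2.0, 3.9, 1.1]
grip_width: 0.009
grip_force: 2.2
```

>>> jog_arm --pt "0 0.0009 -0.0018 0 0 0 0" --pt "0 0.0017 -0.0036 0 0 0 0" --pt "0 0.0026 -0.0054 0 0 0 0" --pt "0 0.0034 -0.0072 0 0 0 0" --pt "0 0.0043 -0.009 0 0 0 0"

```text
time: 13.45
position: [0.5205, 0.285, 0.0151]
tool_rot: [1.386, 2.19, -0.439]
ft_force: [-0.5, 2.6, -0.1]
grip_width: 0.006
grip_force: 1.3
```

Run:
```python
from h import *
pos()
```

```text
t13.45 TCP [0.5205 0.285  0.0151] guide xy [ 0.0289 -0.0002] force f,l,z -2.56 0.7 -0.07 grip 0.006
```

>>> jog_arm --pt "0 0.0007 -0.0014 0 0 0 0" --pt "0 0.0014 -0.0029 0 0 0 0" --pt "0 0.0021 -0.0043 0 0 0 0" --pt "0 0.0028 -0.0058 0 0 0 0" --pt "0 0.0034 -0.0072 0 0 0 0"

```text
time: 13.87
position: [0.5222, 0.2815, 0.0151]
tool_rot: [1.386, 2.19, -0.439]
ft_force: [-0.8, 1.8, 1.0]
grip_width: 0.008
grip_force: 0.9
```

>>> jog_arm --pt "0 0.0004 -0.0009 0 0 0 0" --pt "0 0.0009 -0.0018 0 0 0 0" --pt "0 0.0013 -0.0027 0 0 0 0" --pt "0 0.0017 -0.0036 0 0 0 0" --pt "0 0.0022 -0.0045 0 0 0 0"

```text
time: 14.28
position: [0.5226, 0.2808, 0.015]
tool_rot: [1.386, 2.192, -0.437]
ft_force: [-2.2, 5.2, 0.6]
grip_width: -0.0
grip_force: 2.6
```

Run:
```python
from h import *
pos()
```

```text
t14.28 TCP [0.5226 0.2808 0.015 ] guide xy [ 0.0336 -0.0002] force f,l,z -5.67 0.28 0.6 grip -0.0
```

>>> jog_arm --pt "0 0.0005 -0.0011 0 0 0 0" --pt "0 0.001 -0.0022 0 0 0 0" --pt "0 0.0016 -0.0033 0 0 0 0" --pt "0 0.0021 -0.0043 0 0 0 0" --pt "0 0.0026 -0.0054 0 0 0 0"

```text
time: 14.7
position: [0.524, 0.2783, 0.0151]
tool_rot: [1.385, 2.193, -0.436]
ft_force: [-2.2, 5.0, -0.5]
grip_width: 0.009
grip_force: 2.4
```

>>> jog_arm --pt "0 0.0004 -0.0009 0 0 0 0" --pt "0 0.0009 -0.0018 0 0 0 0" --pt "0 0.0013 -0.0027 0 0 0 0" --pt "0 0.0017 -0.0036 0 0 0 0" --pt "0 0.0022 -0.0045 0 0 0 0"

```text
time: 15.12
position: [0.5253, 0.2752, 0.015]
tool_rot: [1.386, 2.191, -0.438]
ft_force: [-2.1, 3.8, 1.1]
grip_width: 0.011
grip_force: 2.3
```

Run:
```python
from h import *
pos()
```

```text
t15.12 TCP [0.5253 0.2752 0.015 ] guide xy [ 0.0398 -0.0002] force f,l,z -4.3 -0.31 1.06 grip 0.011
```

>>> jog_arm --pt "0 0.0002 -0.0005 0 0 0 0" --pt "0 0.0004 -0.0009 0 0 0 0" --pt "0 0.0007 -0.0014 0 0 0 0" --pt "0 0.0009 -0.0018 0 0 0 0" --pt "0 0.0011 -0.0023 0 0 0 0"

```text
time: 15.53
position: [0.5257, 0.2745, 0.0151]
tool_rot: [1.386, 2.192, -0.437]
ft_force: [-3.0, 5.5, 0.4]
grip_width: 0.001
grip_force: 2.9
```

>>> jog_arm --pt "0 0.0002 -0.0005 0 0 0 0" --pt "0 0.0004 -0.0009 0 0 0 0" --pt "0 0.0007 -0.0014 0 0 0 0" --pt "0 0.0009 -0.0018 0 0 0 0" --pt "0 0.0009 -0.0018 0 0 0 0"

```text
time: 15.95
position: [0.5262, 0.2737, 0.015]
tool_rot: [1.386, 2.192, -0.437]
ft_force: [-2.9, 5.1, 1.0]
grip_width: 0.004
grip_force: 2.9
```

Run:
```python
from h import *
pos()
for n in("scene","side"): print(bottle("b10"))
```

```text
t15.95 TCP [0.5262 0.2737 0.015 ] guide xy [ 0.0416 -0.    ] force f,l,z -5.81 -0.43 0.95 grip 0.004
[(231.0, 171, 28, 46), (238.5, 172, 25, 43)]
[(231.0, 171, 28, 46), (238.5, 172, 25, 43)]
```

>>> jog_arm --pt "0 0.0002 -0.0005 0 0 0 0" --pt "0 0.0004 -0.0009 0 0 0 0" --pt "0 0.0007 -0.0014 0 0 0 0" --pt "0 0.0009 -0.0018 0 0 0 0" --pt "0 0.0009 -0.0018 0 0 0 0"

```text
time: 16.57
position: [0.5266, 0.2729, 0.015]
tool_rot: [1.386, 2.192, -0.436]
ft_force: [-3.0, 6.4, 1.2]
grip_width: 0.003
grip_force: 3.0
```

>>> jog_arm --pt "0 0.0002 -0.0005 0 0 0 0" --pt "0 0.0004 -0.0009 0 0 0 0" --pt "0 0.0007 -0.0014 0 0 0 0" --pt "0 0.0009 -0.0018 0 0 0 0" --pt "0 0.0009 -0.0018 0 0 0 0"

```text
time: 16.98
position: [0.5269, 0.2723, 0.015]
tool_rot: [1.386, 2.193, -0.436]
ft_force: [-2.4, 5.4, 0.8]
grip_width: 0.002
grip_force: 3.2
```

Run:
```python
from h import *
pos()
```

```text
t16.98 TCP [0.5269 0.2723 0.015 ] guide xy [0.0431 0.    ] force f,l,z -5.87 0.18 0.8 grip 0.002
```

>>> jog_arm --pt "0 0.0002 -0.0005 0 0 0 0" --pt "0 0.0004 -0.0009 0 0 0 0" --pt "0 0.0007 -0.0014 0 0 0 0" --pt "0 0.0009 -0.0018 0 0 0 0" --pt "0 0.0009 -0.0018 0 0 0 0"

```text
time: 17.4
position: [0.527, 0.2722, 0.015]
tool_rot: [1.386, 2.194, -0.435]
ft_force: [-3.8, 7.3, 2.5]
grip_width: 0.001
grip_force: 4.0
```

>>> jog_arm --pt "0 0.0002 -0.0005 0 0 0 0" --pt "0 0.0004 -0.0009 0 0 0 0" --pt "0 0.0007 -0.0014 0 0 0 0" --pt "0 0.0009 -0.0018 0 0 0 0" --pt "0 0.0009 -0.0018 0 0 0 0"

```text
time: 17.82
position: [0.5271, 0.2722, 0.015]
tool_rot: [1.385, 2.195, -0.434]
ft_force: [-5.3, 8.9, 1.8]
grip_width: 0.004
grip_force: 4.7
```

Run:
```python
from h import *
pos()
```

```text
t17.82 TCP [0.5271 0.2722 0.015 ] guide xy [0.0433 0.0001] force f,l,z -10.31 -1.0 1.81 grip 0.004
```

The bottle has stalled at the end stop at 10 N, so the catches should have closed. I withdraw.

>>> jog_arm --pt "0 -0.0017 0.0036 0 0 0 0" --pt "0 -0.0043 0.009 0 0 0 0" --pt "0 -0.0086 0.0181 0 0 0 0" --pt "0 -0.0129 0.0271 0 0 0 0" --pt "0 -0.0172 0.0361 0 0 0 0"

```text
time: 18.23
position: [0.5202, 0.2858, 0.0151]
tool_rot: [1.387, 2.188, -0.441]
ft_force: [0.3, -0.1, 0.6]
grip_width: 0.007
grip_force: 0.0
```

>>> jog_arm --pt "0 -0.0086 0.018 0 0 0 0" --pt "0 -0.0172 0.036 0 0 0 0" --pt "0 -0.0258 0.054 0 0 0 0" --pt "0 -0.0344 0.0722 0 0 0 0" --pt "0 -0.043 0.0903 0 0 0 0"

```text
time: 18.65
position: [0.4976, 0.3336, 0.015]
tool_rot: [1.385, 2.191, -0.438]
ft_force: [0.6, -0.4, -0.2]
grip_width: 0.008
grip_force: 0.0
```

Run:
```python
from h import *
pos();print(bottle("b11"))
a=load("pics/b11scene.png")["frame"][120:240,150:310][...,::-1]; cv2.imwrite("pics/v11.png",cv2.resize(a,(800,600),interpolation=cv2.INTER_CUBIC))
```

```text
t18.65 TCP [0.4976 0.3336 0.015 ] guide xy [-0.0248 -0.    ] force f,l,z 0.65 0.37 -0.21 grip 0.008
[(230.5, 171, 27, 47), (238.0, 172, 24, 42)]
```

View pics/v11.png

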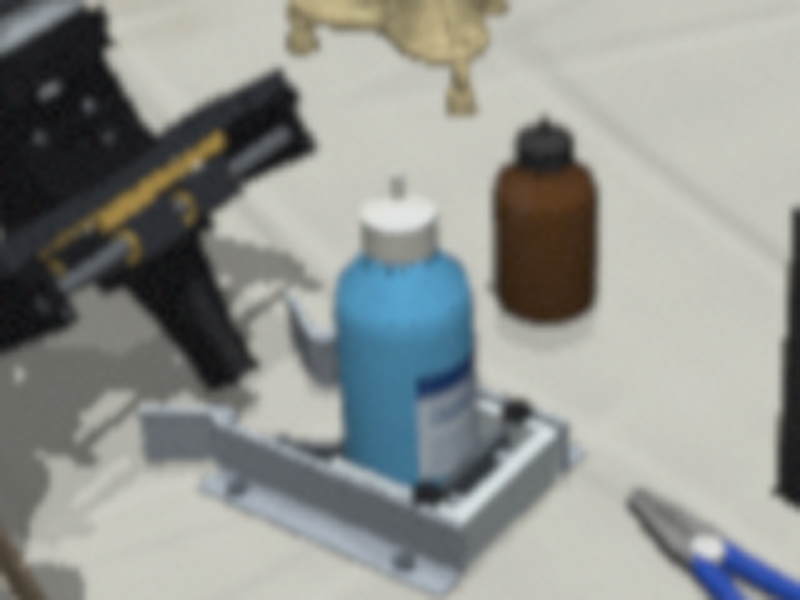

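The picture shows the bottle upright and deep in the bay at (405,370), the finger withdrawn, and the near catch out in the lane at (310,443). The bottle stayed put after release. I retreat and check the catches with the wrist camera.

>>> jog_arm --pt "0 -0.02 0.04 0.01 0 0 0" --pt "0 -0.04 0.08 0.05 0 0 0" --pt "0 -0.043 0.09 0.12 0 0 0" --pt "0 -0.043 0.09 0.19 0 0 0" --pt "0 -0.043 0.09 0.26 0 0 0"

```text
time: 19.17
position: [0.4761, 0.3776, 0.1461]
tool_rot: [1.384, 2.191, -0.44]
ft_force: [1.2, -0.3, 0.5]
grip_width: 0.008
grip_force: 0.0
```

Run:
```python
from h import *
pos(); grab("wrist","pics/w12.png"); im=load("pics/w12.png")
for p in([*(TH),.03],[*(TH+F*.054),.027],[*(TH+F*.079),0]): print(proj(im,p))
print(bottle("b12"))
cv2.imwrite("pics/v12.png",cv2.resize(im["frame"][...,::-1],(800,600)))
```

```text
t19.17 TCP [0.4761 0.3776 0.1461] guide xy [-0.0737 -0.0005] force f,l,z 0.74 0.96 0.51 grip 0.008
[256.64895335 175.45018156]
[256.52143473 207.9519703 ]
[256.44445067 202.60047837]
[(230.5, 171, 27, 47), (238.0, 172, 24, 42)]
```

View pics/v12.png

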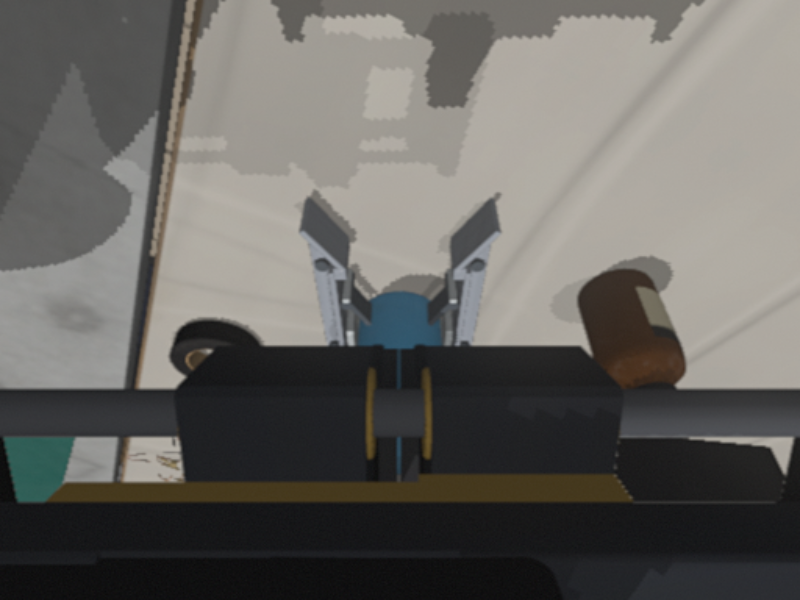

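Both catches slant inward in front of the bottle, with tips at about (371,318) and (430,318), a gap of about 38 mm, so they are closed. The bottle is held and the robot is clear of everything.

```bash
python3 -c "
from h import *
print(ctrl.close_job())"
```

```text
the job is handed in; nothing more can be done
None
```

I handed the job in at about 19 s: the bottle is upright in the bay, pressed to the plate's end stop, both catches look closed, the highest push I read was about 12 N, and no verdict came back.

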